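# Put the spacer rings away in their storage tube

### The job

Put both plain steel spacer rings away in the short storage tube with the flared mouth: let them drop in flat, one after the other, so that they lie as one column in the tube. Leave the bigger ring gauge with the ribbed rim where it is.

Things in the scene. Friction and masses are not known exactly. Their poses are not given: they have to be found in the camera images.
- ring_1_centre (a point): centre (half-way up) of one of the two plain spacer rings: bright smooth ground steel, slippery on one another, outside diameter 44 mm, bore 24 mm, 14 mm thick, 0.11 kg, lying flat on the surface plate, loose; z is the ring's axis; either face may be up
- ring_2_centre (a point): centre (half-way up) of one of the two plain spacer rings: bright smooth ground steel, slippery on one another, outside diameter 44 mm, bore 24 mm, 14 mm thick, 0.11 kg, lying flat on the surface plate, loose; z is the ring's axis; either face may be up
- tube_mouth (a point): centre of the open top of the upright, fixed storage tube, level with the rim, 38 mm above the plate; z up. Aluminium foot 80 mm across, inner floor 32 mm below the rim, clear sleeve, slippery inside, of 55 mm bore (about 53 mm clear), aluminium mouth flaring over the top 8 mm to 68 mm inside, 76 mm outside. A ring let go level just over the mouth and within 5 mm of the axis drops in flat; two rings fill 28 mm of the depth
- ring_gauge_centre (a point): centre (half-way up) of a steel ring gauge, a bystander: thick ring with ribbed rim, outside diameter 54 mm, bore about 20 mm, 18 mm thick; loose; leave it where it is
Things that resemble listed ones, but are neither listed nor needed, are in the scene too. Leave any orange look-alike of the part that bears tube_mouth alone. What is shaped like the part that bears ring_2_centre but turquoise is not meant.

How it is judged:
By the outcome, as a careful person would: the job done as asked, in the order asked, and still so for the second after the job is handed in, with the robot touching nothing.
It also fails if it takes over 58 s, if anything falls off the work surface, if the arm or the gripper's body presses on something with over 40 N, if the wrist force passes 120 N, or if a joint passes its speed limit or range.

### The arm

A 6-joint arm with a two-finger parallel gripper is mounted at the origin on a cart in front of the work surface, level with it; the furniture and walls round the work are solid. World frame = base frame: x ahead of the robot, y to its left, z up, the work surface at z = 0. Lengths are in mm, angles in rad, forces in N, time in s.
With the tool pointing down it reaches from about 275 to 825 mm from the base axis. Payload 5.2 kg.
Tool frame: the origin (TCP) lies at the very end of the fingers, on their centre line; the grasp point (between the pads) lies 19 mm behind it; z points along the fingers, y is the direction in which the jaws open and shut (so a half turn about z gives the same grasp; the last joint's range is limited). The gripper opens to 93 mm and grips with 3 to 60 N. Pads are 15 mm wide; open, the fingers measure 128 mm over their backs; the gripper's body (75 mm by 188 mm) begins 65 mm behind the grasp point.
Start: joints at [0.929, 0.259, 1.535, -0, 1.348, -0.203], TCP at [233.649, 497.909, 218.653] pointing down, gripper open.
Joint ranges: [-3.14, 3.14], [-0.91, 2.08], [0.19, 2.58], [-1.22, 4.36], [0.22, 2.71], [-3.12, 3.12]. Speed limits (rad/s): [2.57, 2.57, 3.14, 3.14, 3.14, 3.14].

### API

Orientations are given as [roll, pitch, yaw] about the fixed x, y, z axes, in that order (R = Rz(yaw) Ry(pitch) Rx(roll)).
In Python, from bench import robot gives the robot as it stands. The module is installed in compiled form; this text tells all that it offers. Calls block until the motion is done:
- robot.move_ptp(position, orientation): joint-space move of the TCP to a pose.
- robot.move_linear(position, ori=None, speed=150, f_stop=None): straight line of the TCP; ori=None keeps the orientation; speed is the mean speed in mm/s. With f_stop (N) it stops when the force on the tool has changed by that much, and returns True; else False.
- robot.move_j(angles): joint-space move.
- robot.move_gripper(opening): opening from 0.0 (shut) to 1.0 (fully open); the grip force is fixed at half the most; returns when the fingers have stopped.
- robot.sleep(seconds).
- robot.inverse_kinematics(position, orientation): joint angles nearest the present ones, or None.
- robot.get_image(name): name is "side" or "top"; returns a dict with "img" (480x640x3 uint8, blue, green, red), "fovy" (degrees; the focal length in pixels is half the picture's height over the tangent of half this angle, whatever the lens; pixels are square), "cx", "cy" (the principal point, pixels), "eye" and "orientation" of the camera in the world. Camera axes: x right, y down, z forward; pixel columns grow to the right and rows downward; lengths in mm; the calibration is good to about 2 mm. A picture is of the moment at which its call begins. There is no depth.
A pose or a line that the arm cannot do raises robot.MotionError and nothing moves.
- robot.hand_in(): hands the job in, once; it reports no verdict.
Readings, each from a call of its own:
- robot.current_t(): time.
- robot.current_qpos(): joint angles.
- robot.current_joint_vel(): joint speeds.
- robot.current_joint_efforts(): joint torques, N m.
- robot.current_tcp_pos(): TCP position.
- robot.current_eef_rot(): TCP orientation.
- robot.current_contact_force(): force on the tool from outside, world axes, zero at the start.
- robot.current_ft_torque(): the same for the moment, N m.
- robot.current_gripper_width(): opening from 0.0 (shut) to 1.0 (fully open).
Only numpy, scipy, OpenCV 4.12 (cv2) and the standard library are available. Lean on these libraries where they do the work, as an engineer would, in place of code of your own. Each camera call takes 0.05 s, during which the arm holds its last target.

## Working session

There is one attempt and no reset: what is moved stays moved. The work goes in short steps, each a Python script; the robot and the scene stay as the last script left them, time stands still between calls to the robot, and variables do not carry over. Pictures are saved under pics/ and viewed, and the job is handed in when it is done.

```bash
mkdir -p pics; cat > h.py <<'E'
import numpy as np,cv2
from bench import robot
from scipy.spatial.transform import Rotation as R
def cam(n):
    d=robot.get_image(n); 
    return d
def ray(d,u,v):
    f=240/np.tan(np.radians(d['fovy'])/2)
    o=np.array(d['orientation'],float)
    M=o if o.shape==(3,3) else R.from_euler('xyz',o).as_matrix()
    return np.array(d['eye'],float), M@np.array([(u-d['cx'])/f,(v-d['cy'])/f,1])
def onz(d,u,v,z):
    e,r=ray(d,u,v); return e+r*(z-e[2])/r[2]
E
python3 - <<'E'
from h import *
for n in('top','side'):
    d=cam(n); cv2.imwrite(f'pics/{n}0.png',d['img']); print({k:v for k,v in d.items() if k!='img'})
print(robot.current_t(),robot.current_eef_rot())
E
```

```text
{'fovy': 48.37955256415232, 'cx': 319.2582370504448, 'cy': 240.58794999045026, 'eye': array([ 273.12318898,   32.91492198, 1176.21470955]), 'orientation': array([-2.99475899, -0.01763666, -1.57761755])}
{'fovy': 55.62465185938467, 'cx': 319.99071920816345, 'cy': 237.72874742594524, 'eye': array([ 34.51756883, 683.8990756 , 443.19281463]), 'orientation': array([-2.03009839,  0.00647213, -2.59577829])}
0.1 [-3.13996409e+00 -3.18804740e-04  2.70280868e+00]
```

View pics/top0.png

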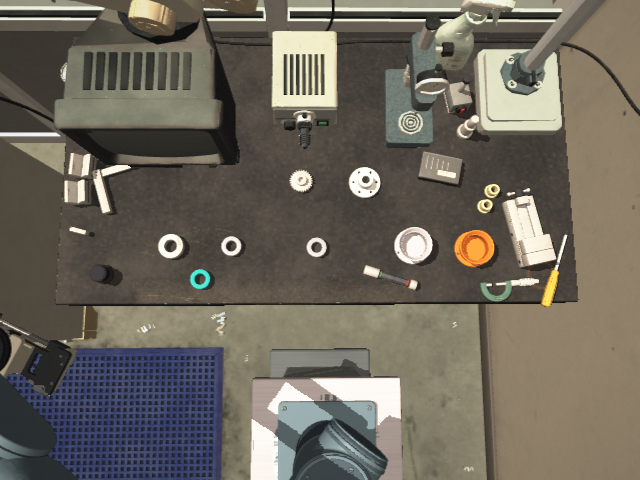

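View pics/side0.png

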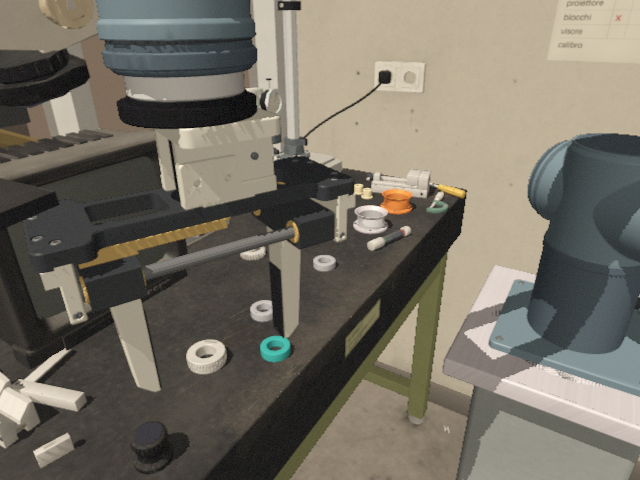

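Top view candidates:
- **Plain rings:** (232,246) and (317,247).
- **Ribbed gauge:** (171,246), larger.
- **Turquoise look-alike:** (200,279).
- **Tube:** the white/clear one at (413,245). The orange look-alike is at (474,248).
- **Other round white parts:** the gear at (301,181) and the flange at (365,182), neither of them wanted.

I choose 232, 317 and 413, and will measure them and check with a close crop.

```bash
python3 - <<'E'
from h import *
d=cam('top');im=d['img'];g=im.min(2)
cv2.imwrite('pics/crop.png',cv2.resize(im[220:300,150:500],(798,182),interpolation=cv2.INTER_CUBIC))
m=(g>110).astype(np.uint8)
cs,_=cv2.findContours(m,cv2.RETR_EXTERNAL,cv2.CHAIN_APPROX_NONE)
for c in cs:
    x,y,w,h=cv2.boundingRect(c)
    if 150<x<450 and 215<y<300 and w>12:
        mm=np.zeros_like(m);cv2.drawContours(mm,[c],-1,1,-1);M=cv2.moments(mm,True)
        u,v=M['m10']/M['m00'],M['m01']/M['m00'];(cu,cv),r=cv2.minEnclosingCircle(c)
        for z in(12,30,38): 
            e=onz(d,u,v,z);k=onz(d,u+1,v,z)
            print((x,y,w,h),round(u,1),round(v,1),round(cu,1),round(cv,1),round(r,1),z,e.round(1),'dia',round(2*(M['m00']/np.pi)**.5*np.linalg.norm(k-e),1))
s=cam('side')['img']
cv2.imwrite('pics/crops.png',cv2.resize(s[170:380,170:450],(800,600),interpolation=cv2.INTER_CUBIC))
E
```

```text
(363, 265, 22, 13) 371.8 271.2 373.6 272.2 10.6 12 [ 377.  -103.3   12. ] dia 30.3
(363, 265, 22, 13) 371.8 271.2 373.6 272.2 10.6 30 [ 375.4 -101.2   30. ] dia 29.8
(363, 265, 22, 13) 371.8 271.2 373.6 272.2 10.6 38 [ 374.7 -100.3   38. ] dia 29.6
(306, 237, 21, 20) 315.9 246.8 315.9 247.0 10.1 12 [431.3  18.6  12. ] dia 44.2
(306, 237, 21, 20) 315.9 246.8 315.9 247.0 10.1 30 [428.9  18.8  30. ] dia 43.5
(306, 237, 21, 20) 315.9 246.8 315.9 247.0 10.1 38 [427.8  18.9  38. ] dia 43.2
(221, 236, 20, 20) 230.7 245.6 230.7 245.6 10.0 12 [434.9 205.6  12. ] dia 44.0
(221, 236, 20, 20) 230.7 245.6 230.7 245.6 10.0 30 [432.4 202.9  30. ] dia 43.3
(221, 236, 20, 20) 230.7 245.6 230.7 245.6 10.0 38 [431.3 201.8  38. ] dia 43.0
(158, 234, 25, 25) 170.0 245.6 170.0 245.5 12.8 12 [435.5 338.2  12. ] dia 54.4
(158, 234, 25, 25) 170.0 245.6 170.0 245.5 12.8 30 [433.  333.4  30. ] dia 53.6
(158, 234, 25, 25) 170.0 245.6 170.0 245.5 12.8 38 [431.9 331.3  38. ] dia 53.2
(394, 227, 39, 37) 412.8 244.8 413.0 245.0 19.4 12 [ 434.9 -195.2   12. ] dia 83.4
(394, 227, 39, 37) 412.8 244.8 413.0 245.0 19.4 30 [ 432.4 -191.6   30. ] dia 82.1
(394, 227, 39, 37) 412.8 244.8 413.0 245.0 19.4 38 [ 431.2 -190.1   38. ] dia 81.5
```

View pics/crop.png

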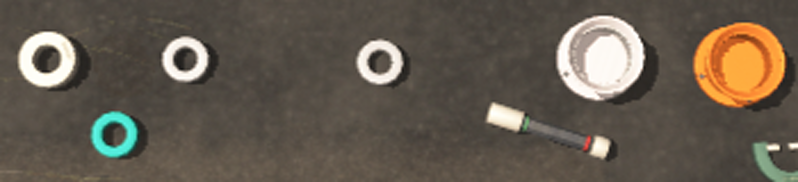

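View pics/crops.png

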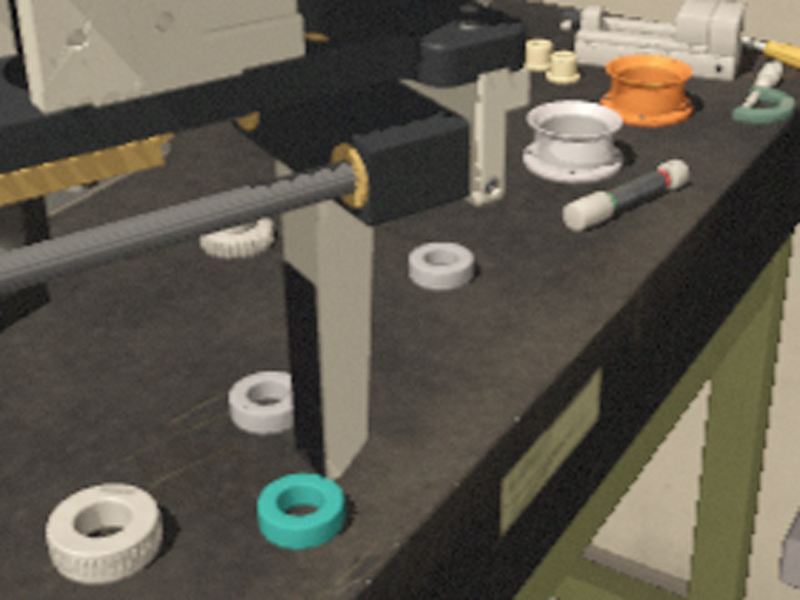

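The crops confirm the choice. Both plain rings measure 44 mm across, the gauge measures 54 mm with a ribbed rim, and the white/clear tube has a flange foot and flared mouth. Next I'll measure the tube's rim and foot separately, with arc fits in the top view and a check from the side view.

```bash
cat >> h.py <<'E'
from scipy.optimize import least_squares
def arcfit(P,r):
    s=least_squares(lambda c:np.hypot(P[:,0]-c[0],P[:,1]-c[1])-(r if r else c[2]),[P[:,0].mean(),P[:,1].mean()]+([] if r else [38]),loss='soft_l1')
    return s.x.round(1),round(float(np.sqrt(np.mean(s.fun**2))),2)
E
python3 - <<'E'
from h import *
d=cam('top');m=(d['img'].min(2)>110).astype(np.uint8)
cs,_=cv2.findContours(m,cv2.RETR_EXTERNAL,cv2.CHAIN_APPROX_NONE)
c=[c for c in cs if cv2.pointPolygonTest(c,(398.,245.),True)>-3 and len(c)>80][0][:,0].astype(float)
for z,sgn,r in((37,1,38),(5,-1,40)):
    P=np.array([onz(d,u,v,z)[:2] for u,v in c]); q=P-P.mean(0); w=np.array([.58,-.81])*sgn
    k=(q@w)/np.linalg.norm(q,axis=1)>0.3
    print(z,arcfit(P[k],r),arcfit(P[k],None))
s=cam('side');e=s['img'][195:240,345:395]
cv2.imwrite('pics/tubes.png',cv2.resize(e,(800,720),interpolation=cv2.INTER_NEAREST)[:600])
for c0 in((432.5,-190),):
  for p in([433,-190,38],):
    f=240/np.tan(np.radians(s['fovy'])/2);M=R.from_euler('xyz',s['orientation']).as_matrix()
    for t in np.arange(0,6.28,np.pi/4):
        v=M.T@(np.array(p)+[38*np.cos(t),38*np.sin(t),0]-s['eye']);print((v[:2]/v[2]*f+[s['cx'],s['cy']]).round(1))
for p in([435,205.6],[431,18.6],[433,-190]):
    for yaw in(np.pi,0): 
        q=robot.inverse_kinematics([*p,5],[np.pi,0,yaw]);print(p,yaw,None if q is None else np.round(q,2))
E
```

```text
37 (array([ 433.1, -193.3]), 0.78) (array([ 433.9, -194.4,   37. ]), 0.72)
5 (array([ 435. , -194.4]), 0.74) (array([ 433.8, -192.9,   38.4]), 0.57)
[356. 208.]
[354.9 212.9]
[363.4 217. ]
[376.7 217.7]
[386.3 214.6]
[386.6 209.6]
[377.9 205.7]
[365.5 205.1]
[435, 205.6] 3.141592653589793 [ 0.21  0.4   1.95  0.    0.79 -1.36]
[435, 205.6] 0 [ 0.21  0.4   1.95 -0.    0.79  1.78]
[431, 18.6] 3.141592653589793 [-0.22  0.33  2.07  0.    0.74 -1.79]
[431, 18.6] 0 [-0.22  0.33  2.07 -0.    0.74  1.35]
[433, -190] 3.141592653589793 [-0.65  0.39  1.97  0.    0.78 -2.22]
[433, -190] 0 [-0.65  0.39  1.97 -0.    0.78  0.92]
```

View pics/tubes.png

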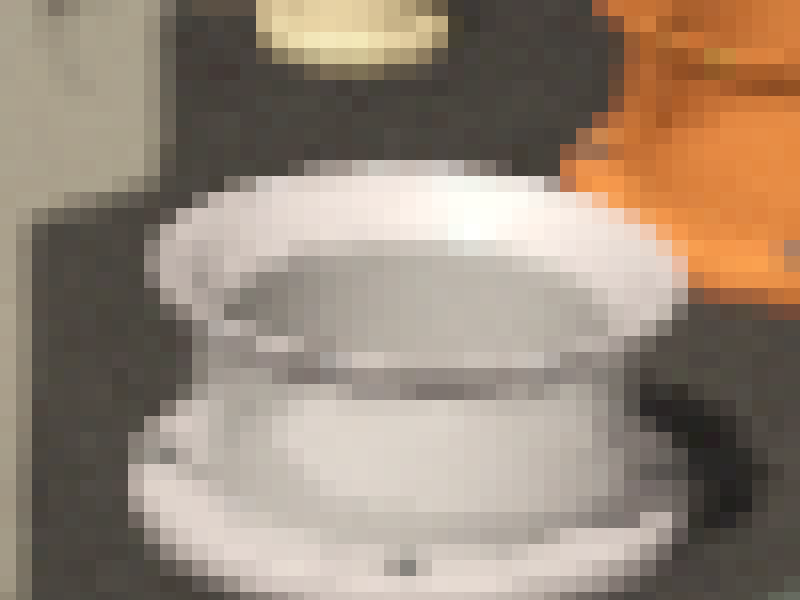

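Rim and foot fits put the tube at about (433.5,-193). The side view shows the rim at cols 354–388, rows 205–219, which agrees to within about 2 mm, so I'll use (433.5,-192.5). Picking ring 1 now.

```bash
python3 - <<'E'
from h import *
o=[np.pi,0,np.pi]; x,y=435,205.3
robot.move_ptp([x,y,80],o)
robot.move_gripper(0.75)
print(robot.move_linear([x,y,4],None,80,f_stop=12),robot.current_tcp_pos())
robot.move_gripper(0.0)
print('w',robot.current_gripper_width()*93)
robot.move_linear([x,y,110],None,150)
print('w',robot.current_gripper_width()*93,robot.current_tcp_pos(),robot.current_t())
robot.move_ptp([433.5,-192.5,110],o)
robot.move_linear([433.5,-192.5,60],None,100)
for n in('top','side'):
    d=cam(n);im=d['img'];cv2.imwrite(f'pics/{n}1.png',im)
print(robot.current_t())
E
```

```text
False [435.42282228 205.38795242   4.38717317]
w 43.29330673844614
w 43.2303607435234 [434.26140643 205.101235   109.18793087] 4.85
7.075
```

```bash
python3 -c "
import cv2
s=cv2.imread('pics/side1.png');t=cv2.imread('pics/top1.png')
cv2.imwrite('pics/s1c.png',cv2.resize(s[130:250,300:460],(800,600),interpolation=cv2.INTER_CUBIC))
"
```

```text
(no output)
```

View pics/s1c.png

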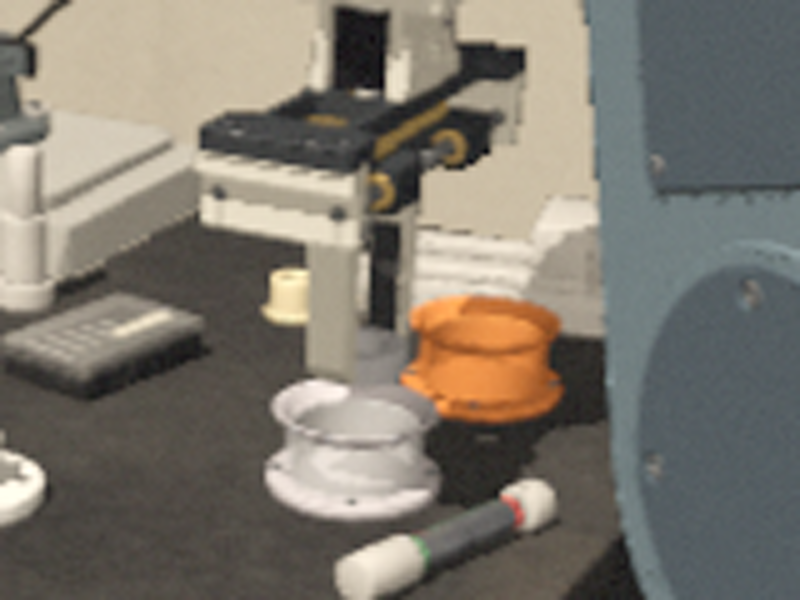

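View pics/top1.png

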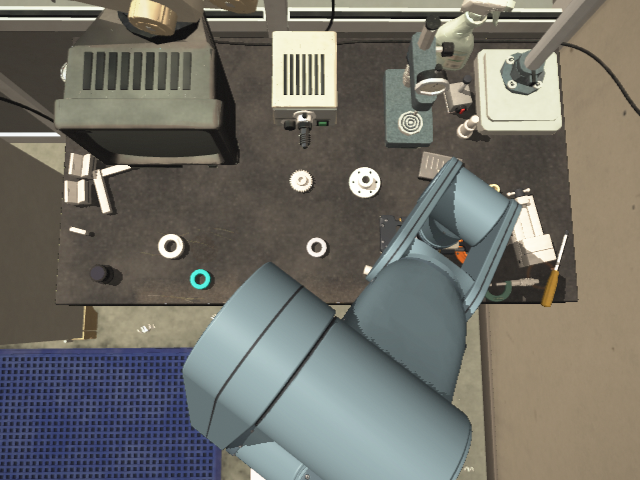

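The ring is held and its spot is empty. In the side view it shows at about (376,202), behind the near finger. I'll project the expected positions to check for offset.

```bash
python3 - <<'E'
from h import *
s=cam('side');T=robot.current_tcp_pos();print(T,robot.current_eef_rot())
f=240/np.tan(np.radians(s['fovy'])/2);M=R.from_euler('xyz',s['orientation']).as_matrix()
def pj(p):
    v=M.T@(np.array(p)-s['eye']);return (v[:2]/v[2]*f+[s['cx'],s['cy']]).round(1)
def circ(c,r):
    P=np.array([pj(np.array(c)+[r*np.cos(t),r*np.sin(t),0]) for t in np.linspace(0,6.28,60)]);return P.min(0),P.max(0)
print('ringbot',circ(T+[0,0,-4],22),'tipnear',[pj(T+[a,b,0]) for a in(-7.5,7.5) for b in(22,39)],'rim',circ([433.5,-192.5,38],38))
cv2.imwrite('pics/s2c.png',cv2.resize(s['img'][170:240,345:425],(800,700),interpolation=cv2.INTER_NEAREST)[:600])
E
```

```text
[ 434.09575446 -192.82424634   60.7356057 ] [-3.14061703e+00  1.28584820e-03 -3.14138280e+00]
ringbot (array([361.6, 199.5]), array([381.1, 206.8])) tipnear [array([370.2, 205.2]), array([366.8, 207.8]), array([364.1, 203.9]), array([360.7, 206.4])] rim (array([354.5, 204.5]), array([388. , 217.5]))
```

View pics/s2c.png

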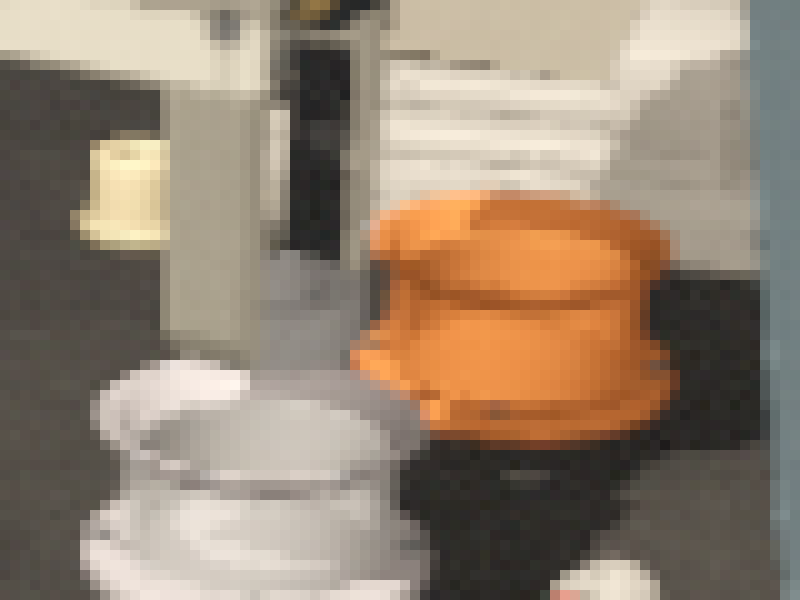

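Ring, finger and rim edges all match their predicted pixels to about 0.5 px. Lowering and releasing.

```bash
python3 - <<'E'
from h import *
p=[433.5,-192.5]
print(robot.move_linear([*p,41.5],None,50,f_stop=8)); robot.sleep(0.3); print(robot.current_tcp_pos(),robot.current_contact_force())
robot.move_gripper(0.7); robot.sleep(0.3)
robot.move_linear([*p,110],None,150)
o=[np.pi,0,np.pi]
robot.move_ptp([431.4,18.6,110],o)
for n in('top','side'):
    d=cam(n);cv2.imwrite(f'pics/{n}3.png',d['img'])
    c=d['img'][210:280,360:460] if n=='top' else d['img'][190:240,330:410]
    cv2.imwrite(f'pics/{n}3c.png',cv2.resize(c,(800,500 if n=='side' else 560),interpolation=cv2.INTER_CUBIC))
print(robot.current_t())
E
```

```text
False
[ 433.64266    -192.60009232   41.70263475] [-0.2963743  -0.08283842 -1.46288581]
10.3917
```

View pics/top3c.png

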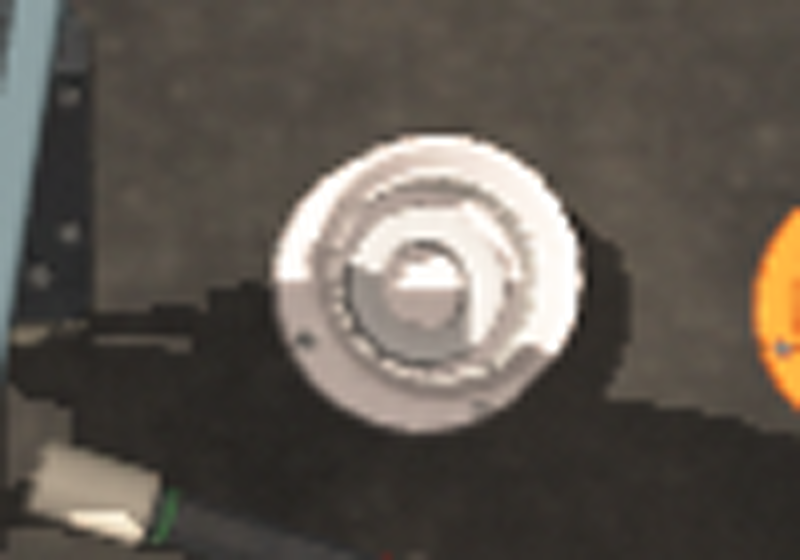

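View pics/side3c.png

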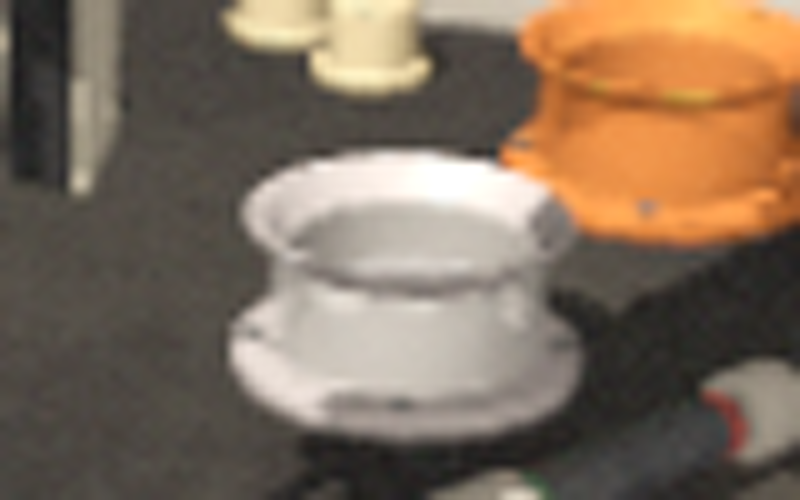

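Ring 1 lies flat and central in the tube at top px (412,245), and nothing sticks out above the rim in the side view. Now ring 2.

```bash
python3 - <<'E'
from h import *
o=[np.pi,0,np.pi]; x,y=431.4,18.6;p=[433.5,-192.5]
print(robot.move_linear([x,y,4],None,100,f_stop=12),robot.current_tcp_pos())
robot.move_gripper(0.0); print('w',robot.current_gripper_width()*93)
robot.move_linear([x,y,110],None,150); print('w',robot.current_gripper_width()*93)
robot.move_ptp([*p,110],o); robot.move_linear([*p,60],None,100); robot.sleep(.2)
s=cam('side');print(robot.current_tcp_pos(),robot.current_t())
cv2.imwrite('pics/s4c.png',cv2.resize(s['img'][170:240,345:425],(800,700),interpolation=cv2.INTER_NEAREST)[:600])
E
```

```text
False [431.85017037  18.47522208   4.41504468]
w 42.55187647643313
w 42.451492515110104
[ 433.89899192 -192.76581986   60.58897745] 14.7083
```

View pics/s4c.png

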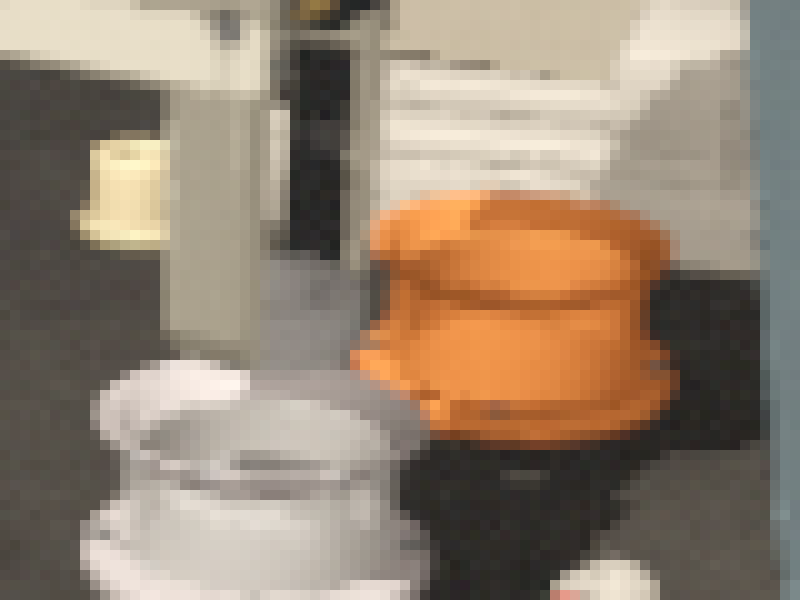

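Same picture as with ring 1: ring right edge at about col 381, level, so it is held centrally. Releasing and retreating so that both cameras have a clear view.

```bash
python3 - <<'E'
from h import *
p=[433.5,-192.5];o=[np.pi,0,np.pi]
print(robot.move_linear([*p,41.5],None,50,f_stop=8)); robot.sleep(0.3); print(robot.current_tcp_pos(),robot.current_contact_force())
robot.move_gripper(0.7); robot.sleep(0.4)
robot.move_linear([*p,130],None,150)
robot.move_ptp([420,100,200],o); robot.sleep(.3)
for n in('top','side'):
    d=cam(n);cv2.imwrite(f'pics/{n}5.png',d['img'])
    c=d['img'][210:280,360:460] if n=='top' else d['img'][190:240,330:410]
    cv2.imwrite(f'pics/{n}5c.png',cv2.resize(c,(800,500 if n=='side' else 560),interpolation=cv2.INTER_CUBIC))
print(robot.current_t())
E
```

```text
False
[ 433.66910439 -192.61060536   41.7119786 ] [-0.56651056 -0.14213587 -0.7177081 ]
18.8167
```

View pics/top5c.png

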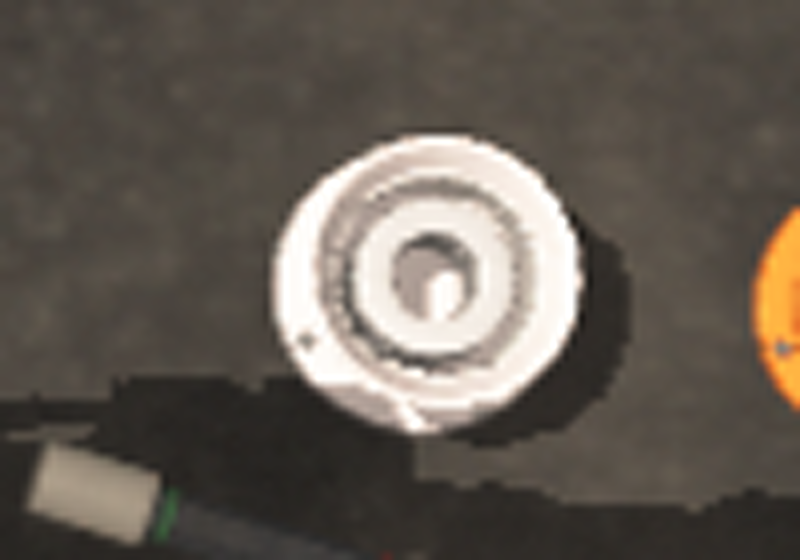

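View pics/side5c.png

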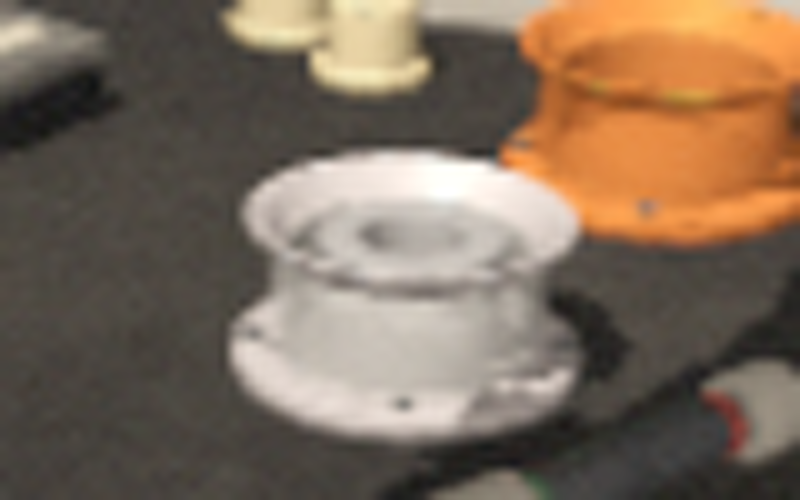

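View pics/top5.png

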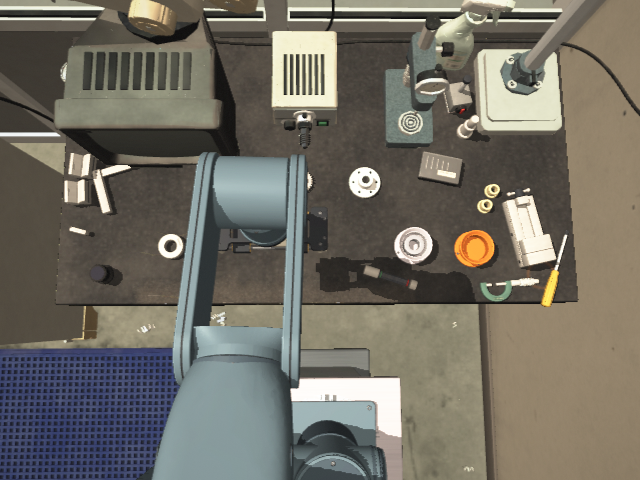

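Ring 2 lies flat just below the rim at top px (414,245), concentric with the tube. The gauge is still at (171,246), and the orange part hasn't moved.

```bash
python3 -c "
from bench import robot
robot.hand_in();print(robot.current_t())"
```

```text
the job is handed in; nothing more can be done
the job is handed in; nothing more can be done
```

Both plain steel rings are in the clear storage tube with the flared mouth, dropped in one after the other. I handed the job in at about 19 s.

- **Placing:** I gripped each ring near the fingertips and released it level, with the fingertips just clear of the rim. No force stop triggered.
- **Final pictures:** the upper ring lies flat and concentric, just below the rim. The lower ring was seen flat in the tube before the second was dropped.
- **Other parts:** the ribbed ring gauge was still at the same pixel as at the start, and the orange look-alike had not moved. The arm hid the turquoise ring in the last top view, so I did not check it at the end. It had not moved in the top view with ring 1 over the tube, and I took nothing near it after that.
- **Disagreements:** the tube position from the top and side views differed by about 2 mm, within the 5 mm tolerance. The gripper read 43.3 and 42.5 mm on the 44 mm rings; the side view showed both held level and in the same place.

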